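Push an old memory stick through the self-closing flap of the media drop box

ROBOT

A 6-joint arm with a two-finger parallel gripper is mounted at the origin on a cart in front of the work surface, level with it; the furniture and walls round the work are solid. World frame = base frame: x ahead of the robot, y to its left, z up, the work surface at z = 0. Lengths are in m, angles in rad, forces in N, time in s.
With the tool pointing down it reaches from about 0.35 to 0.85 m from the base axis. Payload 8.1 kg.
Tool frame: the origin (TCP) lies midway between the tips of the shut fingers; the grasp point (between the pads) lies 19 mm behind it; z points along the fingers, y is the line along which they close (so a half turn about z gives the same grasp; the last joint's range is limited). The gripper opens to 93 mm and grips with 3 to 60 N. Pads are 15 mm wide; open, the fingers measure 128 mm over their backs; the gripper's body (75 mm by 188 mm) begins 65 mm behind the grasp point.
Start: joints at [-1.388, 0.13, 1.488, -0, 1.523, -0.085], TCP at [0.159, -0.579, 0.219] pointing down, gripper open.
Joint ranges: [-2.96, 2.96], [-0.89, 2.26], [0.02, 2.5], [-1.34, 4.48], [0, 2.73], [-2.66, 2.66]. Speed limits (rad/s): [2.39, 2.39, 2.79, 3.14, 3.14, 3.14].

INTERFACE

Orientations are given as a rotation vector (axis times angle).
In Python, from workcell import readout, viewer, order gives the robot as it stands. The module is installed in compiled form; this text tells all that it offers.
- The arm moves only by the tool play_rows, never from a script. Its argument "rows" is text: rows parted by semicolons, each of 7 numbers parted by spaces: the shift along the tool's x, y, z normalised to -1 to 1, where 1 is 400 mm, then the turn, a rotation vector about the tool's x, y, z normalised to -1 to 1, where 1 is 90 degrees, then the finger opening in mm, from 0 to 93. In form: x y z wx wy wz hand; .... A call has 1 to 5 rows; each row is the pose to reach, as a shift and turn from the pose commanded when the call began, along the tool's axes at that moment; what a row does not reach only later rows make up. A row lasts 1/12 s, in which the tool goes at most 41.7 mm and 7.16 degrees, less where a joint would pass 70% of its speed; a pose out of reach is approached as far as the arm can. A call with a number of a shift or a turn outside -1 to 1 is refused whole. A call with a gripper value outside its range is refused whole. The fingers move at their own pace and stop on an object; "force" is the grip in N (left out, the last holds). Time passes only in rows, so rows that repeat a pose let the fingers close. It gives the time, the measured TCP pose, the force, the opening and the grip force at its end, in the units of the state.
- readout.read_state(): the state, without advancing time (a new reading comes with each control period).
- viewer.read_camera(name): name is "scene" or "top" or "wrist"; returns a dict with "img" (420x560x3 uint8, red, green, blue), "intrinsics" (3x3 intrinsics, pixels), "k1" (the pictures are not rectified: a ray, as slopes to the right and down, at radius r is drawn at 1 + k1 r^2 times it, then the intrinsics apply), "rvec" (rotation vector, rad) and "tvec" (3), from world to camera coordinates, as OpenCV has them. Camera axes: x right, y down, z forward; pixel columns grow to the right and rows downward; lengths in m; the calibration is good to about 2 mm. A picture is of the moment at which its call begins. There is no depth.
- order.finish_job(): hands the job in; it is judged then, once.
Trained networks look in a picture, given as the dict that the camera call returned (one of the last four; its "shot" number tells which), for a name from the list of things; names that differ only in an ending like _2 or _b are one class to them, and where a whole thing is asked for, a point or a joint stands for the part that bears it (a point fixed in the world has none). Each returns a list of dicts, best first, with "confidence" (0 to 1); they miss things now and then, are a little off and sometimes report something else, mostly with a low value. They report only what shows in the picture. A call takes as long as a camera call. They do not tell look-alikes from the thing itself.
- viewer.spot_in(name, picture): "location" ([x, y, z] in m, in world coordinates, good to about 4 mm: the middle of the surface that is visible of it).
- viewer.outline_of(name, picture): "mask" (420x560 bool, what is visible of it).
- viewer.mark_of(name, picture): "location" ([x, y, z] in m, in world coordinates, good to about 4 mm: a listed point, or the origin of a listed thing).
The state is a dict: "clock": time; "q": joint angles; "dq": joint speeds; "joint_efforts": joint torques, N m; "eef_pos": TCP position; "tcp_rot": TCP orientation; "wrist_force": force on the tool from outside, world axes, zero at the start; "moment": the same for the moment, N m; "width": finger opening in m; "grip_force": force on a finger pad.
Only numpy, scipy, OpenCV 4.12 (cv2) and the standard library are available. Lean on these libraries where they do the work, as an engineer would, in place of code of your own. Each camera call takes 0.05 s, during which the arm holds its last target. There are 200 camera calls.

TASK

The worn-out memory stick on the ledge of the locked media drop box has to go into the box. Push the box's self-closing flap well open with one fingertip and hold it there, and with the other fingertip gently push the stick along the ledge and over its end, so that it drops in while the flap is still held; do not grip, lift or carry the stick. Then take the fingers out, let the flap swing shut by itself, and leave the other things on the desk where they are.

Things in the scene. Friction and masses are not known exactly. Their poses are not given: they have to be found in the camera images.
- media_box: white sheet-metal drop box fixed to the desk, 190 deep (x) x 176 wide (y) x 126 high mm. Origin: centre of its underside, at desk height; +x points away from the robot's side, +y left. Front to back: flat ledge, top at z 75, x -95 to -30, open in front, side walls 7 above it; mouth, x -30 to 45, 168 wide, shut by the sloping flap; flat roof, z 126, x 41 to 95. Hollow inside, floor at z 8
- flap (a joint): opening angle of the flap, rad: 0 shut, grows inward and down to a stop at 1.15. Plain steel sheet 158 wide, 85 long, 3 thick, hung on a pin along y at its upper, far edge; shut, it slopes at 29 degrees from the pin down to the ledge's end. A spring shuts it (0.06 Nm shut, 0.12 Nm at 0.8 rad): 1 to 4 N of finger push opens it
- flap_pin (a point): centre of the flap's hinge pin, box frame x 45, y 0, z 119 mm; axes as the box's
- flap_edge (a point): middle of the flap's free lower edge, a 5 mm thick roll; shut, at box frame x -26, z 79 mm; it moves with the flap
- ledge_end (a point): middle of the ledge's far end, on its top surface, box frame x -30, y 0, z 75 mm; axes as the box's
- memory_stick: dark blue memory stick with a bare metal plug, 18 (x) x 53 (y, plug towards -y) x 8 (z) mm, 12 g, lying flat on the ledge, its long side roughly along the flap's width. Origin: centre of its underside
- glue_stick: bystander: glue stick 22 across, 88 high, standing on the desk by the box's right side; origin under its centre
- eraser: bystander: eraser 20 x 43 x 12, on the desk in front of the box; origin under its centre
- binder_clip: bystander: black binder clip 35 x 31 x 18, on the desk in front of the box; origin under its centre
- pen_ball: bystander: white ballpoint pen 145 long (y), on the desk by the box's left side; origin under its centre
- calculator: bystander: calculator 148 x 105 x 19, on the right of the desk; origin under its centre
- mint_tin: bystander: green tin 62 x 94 x 20, on the right of the desk; origin under its centre
- sticky_notes: bystander: yellow pad of sticky notes 75 x 75 x 21, at the front left of the desk; origin under its centre
Not all that is in view belongs to the job. Leave any purple look-alike of the memory_stick alone.

How it is judged:
On the way, in this order (a step that is already met when the one before it is completed fails the run):
1. a finger holds the flap open by at least 0.2 rad while the stick still lies on the ledge (value of joint flap above 0.2 rad and contact force between the fingers and flap above 0.3 N and z of memory_stick in the frame of ledge_end above -0.003 m and x of memory_stick in the frame of ledge_end below 0 m), for 0.1 s.
2. the stick has dropped below the ledge inside the box while a finger still holds the flap open (value of joint flap above 0.2 rad and contact force between the fingers and flap above 0.3 N and z of memory_stick in the frame of ledge_end below -0.02 m and x of memory_stick in the frame of media_box above -0.092 m), for 0.1 s.
At the end, for the whole second after the job is handed in: The memory stick lies at rest inside the box, its origin within the walls and less than 50 mm above the desk, and the flap is shut (within 0.05 rad) (z of memory_stick in the frame of media_box between 0 and 0.05 m and x of memory_stick in the frame of media_box between -0.092 and 0.092 m and y of memory_stick in the frame of media_box between -0.085 and 0.085 m and linear speed of memory_stick below 0.02 m/s and value of joint flap below 0.05 rad); the robot touches nothing.
It fails at once if the stick is lifted more than 15 mm above the ledge (z of memory_stick in the frame of ledge_end above 0.015 m).
It fails at once if the stick is gripped or pressed hard (over 5 N from the fingers) (contact force between the fingers and memory_stick above 5 N).
It fails at once if another thing on the desk is displaced by more than 20 mm (distance of any of glue_stick, eraser, binder_clip, pen_ball, calculator, mint_tin, sticky_notes from where it was at the start of the episode above 0.02 m).
It fails at once if the glue stick is knocked over (angle between glue_stick's own z axis and vertical above 0.5 rad).
It also fails if it takes over 35 s, if anything falls off the work surface, if the arm or the gripper's body presses on something with over 40 N, if the wrist force passes 120 N, or if a joint passes its speed limit or range.

## Working session

There is one attempt and no reset: what is moved stays moved. The work goes in short steps, Python scripts to look and compute and a tool call to move; the robot and the scene stay as the last step left them, time stands still between calls to the robot, and variables do not carry over. Pictures are saved under pics/ and viewed, at most 10 in all, crops included, and the job is handed in when it is done.

Besides the shell and the picture viewer there is one more tool, called by a JSON object that holds its "name" and its "arguments". play_rows: Moves the arm, as the interface text tells. Scaled input: -1 to 1 covers 400 mm each way for a shift and 90 degrees each way for a turn. Its arguments: {"type":"object","properties":{"rows":{"type":"string"},"force":{"type":"number"}},"required":["rows"]}

```bash
mkdir -p pics
cat > h.py <<'E'
import numpy as np, cv2
from workcell import readout, viewer, order
from scipy.spatial.transform import Rotation as R
def save(p,n): cv2.imwrite('pics/'+n,p['img'][:,:,::-1])
E
python3 - <<'E'
from h import *
s=readout.read_state(); print({k:np.round(v,3) for k,v in s.items()})
ps={}
for c in ['top','scene']:
    p=viewer.read_camera(c); ps[c]=p
    for n in ['media_box','flap_pin','flap_edge','ledge_end','memory_stick','glue_stick','eraser','binder_clip','pen_ball']:
        print(c,n,[(np.round(d['location'],3).tolist(),round(d['confidence'],2)) for d in viewer.mark_of(n,p)[:3]])
    print(c,'spot',[(np.round(d['location'],3).tolist(),round(d['confidence'],2)) for d in viewer.spot_in('memory_stick',p)[:3]])
    save(p,c+'1.png')
E
```

```text
{'clock': np.float64(0.0), 'q': array([-1.388,  0.131,  1.489, -0.   ,  1.523, -0.085]), 'dq': array([-0.   , -0.001,  0.001,  0.001,  0.001,  0.001]), 'joint_efforts': array([ 2.0000e-03, -5.5985e+01, -4.9175e+01,  7.7000e-02,  3.6000e-02,
       -0.0000e+00]), 'eef_pos': array([ 0.159, -0.578,  0.218]), 'tcp_rot': array([-3.112, -0.419,  0.   ]), 'wrist_force': array([-0.928, -0.35 , -0.339]), 'moment': array([0.006, 0.028, 0.035]), 'grip_force': np.float64(0.0), 'width': np.float64(0.093)}
top media_box [([0.594, -0.068, 0.003], 0.93)]
top flap_pin [([0.642, -0.076, 0.121], 0.81)]
top flap_edge [([0.566, -0.071, 0.081], 0.56)]
top ledge_end [([0.565, -0.068, 0.073], 0.85)]
top memory_stick [([0.378, -0.021, 0.002], 0.64), ([0.528, -0.089, 0.071], 0.57)]
top glue_stick [([0.593, -0.195, -0.003], 0.66)]
top eraser [([0.466, -0.014, 0.002], 0.48)]
top binder_clip [([0.451, -0.139, -0.005], 0.59)]
top pen_ball [([0.573, 0.042, 0.001], 0.5)]
top spot [([0.377, -0.024, 0.011], 0.54)]
scene media_box [([0.593, -0.074, -0.002], 0.56)]
scene flap_pin [([0.64, -0.073, 0.124], 0.75)]
scene flap_edge [([0.567, -0.066, 0.078], 0.63)]
scene ledge_end [([0.563, -0.07, 0.075], 0.84)]
scene memory_stick [([0.533, -0.093, 0.075], 0.62), ([0.369, -0.025, 0.002], 0.49)]
scene glue_stick [([0.589, -0.19, 0.002], 0.71), ([0.447, -0.139, 0.0], 0.4)]
scene eraser [([0.464, -0.018, 0.0], 0.53)]
scene binder_clip [([0.467, -0.017, -0.001], 0.59), ([0.448, -0.139, -0.002], 0.38)]
scene pen_ball [([0.658, -0.371, 0.001], 0.5)]
scene spot [([0.532, -0.087, 0.084], 0.52)]
```

View pics/top1.png

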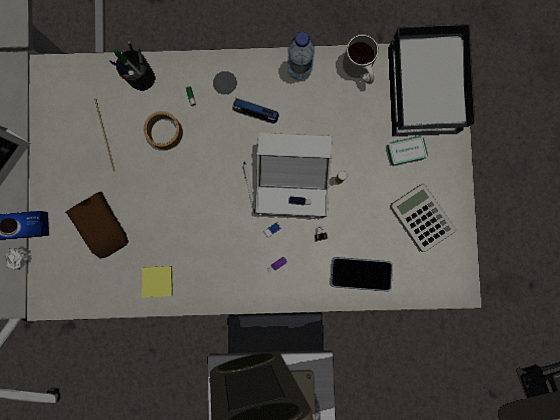

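View pics/scene1.png

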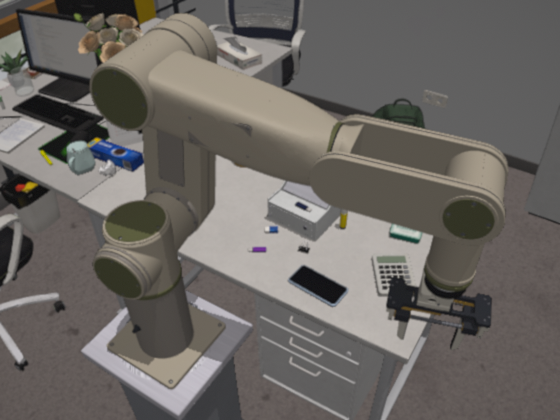

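The top view shows the box with its roof corners near (259,135) and (331,135). The blue stick is on the ledge at (299,201), and the purple look-alike is on the desk at (277,264). I'll move above the box for a close wrist view.

```bash
cat >> h.py <<'E'
def goto(pos,yaw):
    """shift/turn (normalised) to TCP pos with tool y at heading yaw (rad), tool down"""
    s=readout.read_state(); R0=R.from_rotvec(s['tcp_rot'])
    y=np.array([np.cos(yaw),np.sin(yaw),0]); z=np.array([0,0,-1.]); x=np.cross(y,z)
    Rt=R.from_matrix(np.c_[x,y,z])
    d=R0.inv().apply(np.array(pos)-s['eef_pos'])/0.4
    t=(R0.inv()*Rt).as_rotvec()/(np.pi/2)
    print('t',round(float(s['clock']),2),'shift',d.round(4),'turn',t.round(4),'| pos',s['eef_pos'].round(4),'w',round(float(s['width']),4),'F',s['wrist_force'].round(2))
E
python3 -c "
from h import *
goto([0.48,-0.09,0.30],0)"
```

```text
t 1.1 shift [ 1.0976 -0.9654 -0.2034] turn [-0.     -0.     -0.8295] | pos [ 0.1588 -0.5786  0.2186] w 0.0929 F [-0.46 -0.26  0.4 ]
```

{"name": "play_rows", "arguments": {"rows": "0.08 -0.07 -0.04 0 0 -0.08 93; 0.15 -0.13 -0.07 0 0 -0.16 93; 0.22 -0.2 -0.1 0 0 -0.24 93; 0.3 -0.26 -0.15 0 0 -0.32 93; 0.37 -0.33 -0.19 0 0 -0.4 93", "force": 40}}

```text
clock: 1.52
eef_pos: [0.2652, -0.4144, 0.2936]
tcp_rot: [2.83, 1.364, 0.0]
wrist_force: [1.3, -0.4, 0.8]
width: 0.0929
grip_force: 0.0
```

```bash
python3 -c "
from h import *
goto([0.48,-0.09,0.30],0)"
```

```text
t 1.52 shift [ 0.969  -0.0848 -0.0159] turn [ 2.000e-04  0.000e+00 -4.279e-01] | pos [ 0.2652 -0.4144  0.2936] w 0.0929 F [ 1.28 -0.45  0.82]
```

{"name": "play_rows", "arguments": {"rows": "0.95 -0.08 -0.02 0 0 -0.43 93; 0.95 -0.08 -0.02 0 0 -0.43 93; 0.95 -0.08 -0.02 0 0 -0.43 93; 0.95 -0.08 -0.02 0 0 -0.43 93; 0.95 -0.08 -0.02 0 0 -0.43 93"}}

```text
clock: 1.93
eef_pos: [0.3817, -0.2415, 0.2976]
tcp_rot: [2.273, 2.168, 0.0]
wrist_force: [0.9, -1.8, -1.1]
width: 0.0931
grip_force: 0.0
```

```bash
python3 -c "
from h import *
goto([0.48,-0.09,0.30],0)"
```

```text
t 1.93 shift [ 0.3898  0.2277 -0.0059] turn [ 0.0005  0.0004 -0.03  ] | pos [ 0.3817 -0.2415  0.2976] w 0.0931 F [ 0.87 -1.77 -1.13]
```

{"name": "play_rows", "arguments": {"rows": "0.39 0.23 0 0 0 -0.03 93; 0.39 0.23 0 0 0 -0.03 93; 0.39 0.23 0 0 0 -0.03 93; 0.39 0.23 0 0 0 -0.03 93; 0.39 0.23 0 0 0 -0.03 93"}}

```text
clock: 2.35
eef_pos: [0.483, -0.0879, 0.2973]
tcp_rot: [-2.224, -2.218, -0.003]
wrist_force: [0.1, -1.0, 0.5]
width: 0.0931
grip_force: 0.0
```

Run:
```python
from h import *
goto([0.48,-0.09,0.30],0)
p=viewer.read_camera('wrist'); save(p,'w1.png')
q=viewer.read_camera('top'); save(q,'top2.png')
for n,pp in [('w',p),('t',q)]:
  for k in ['media_box','flap_edge','flap_pin','ledge_end','memory_stick']:
    print(n,k,[(np.round(d['location'],3).tolist(),round(d['confidence'],2)) for d in viewer.mark_of(k,pp)[:2]])
print(R.from_rotvec(p['rvec']).as_matrix().round(3), p['tvec'],p['k1'],p['intrinsics'])
```

```text
t 2.35 shift [-0.0052 -0.0075 -0.0067] turn [ 0.0007 -0.001  -0.0016] | pos [ 0.483  -0.0879  0.2973] w 0.0931 F [ 0.14 -1.04  0.51]
w media_box [([0.594, -0.077, 0.0], 0.68)]
w flap_edge [([0.57, -0.07, 0.08], 0.93)]
w flap_pin [([0.641, -0.077, 0.125], 0.72)]
w ledge_end [([0.564, -0.069, 0.072], 0.65)]
w memory_stick [([0.527, -0.086, 0.076], 0.81), ([0.375, -0.022, -0.002], 0.61)]
t media_box [([0.639, -0.074, 0.121], 0.66)]
t flap_edge []
t flap_pin [([0.636, -0.075, 0.117], 0.56)]
t ledge_end []
t memory_stick [([0.374, -0.026, 0.002], 0.45)]
[[ 1.    -0.002  0.002]
 [-0.002 -0.96   0.28 ]
 [ 0.001 -0.28  -0.96 ]] [-0.48306433 -0.14015335  0.44290895] -0.10413021530645923 [[376.60856862   0.         278.49225782]
 [  0.         376.60856862 210.65691843]
 [  0.           0.           1.        ]]
```

View pics/w1.png

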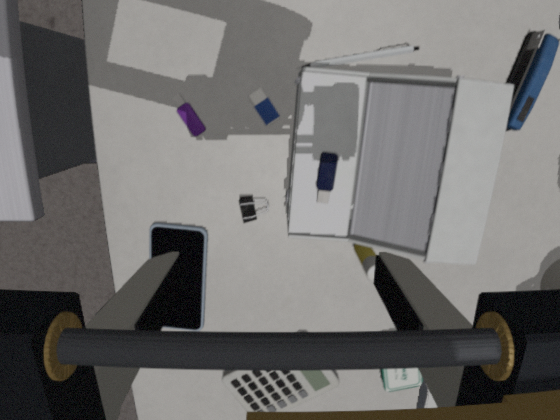

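The wrist view shows the ledge at left and the flap between x px 355 and 450. The stick runs from (328,152) to (323,203), and the box corners are visible. I'll fit the box pose from those corners.

Run:
```python
from h import *
from scipy.optimize import least_squares
p=viewer.read_camera('wrist')
K=p['intrinsics'];k1=p['k1']
D=np.array([k1,0,0,0,0])
def proj(X): return cv2.projectPoints(np.array(X,float).reshape(-1,1,3),p['rvec'],p['tvec'],K,D)[0][:,0]
M=np.array([[-95,88,82],[-95,-88,82],[41,88,126],[95,88,126],[41,-88,126],[95,-88,126]])/1e3
P=np.array([[302,68],[289,235],[457,79],[512,85],[429,258],[479,264]],float)
def W(v,M): return R.from_euler('z',v[2]).apply(M)+[v[0],v[1],0]
r=least_squares(lambda v:(proj(W(v,M))-P).ravel(),[.594,-.072,0],loss='soft_l1')
print(r.x[:2],np.degrees(r.x[2]));print((proj(W(r.x,M))-P).round(1).tolist())
def plane(uv,z):
    n=cv2.undistortPoints(np.array(uv,float).reshape(-1,1,2),K,D)[:,0]
    Rm=R.from_rotvec(np.ravel(p['rvec'])).as_matrix(); c=-Rm.T@np.ravel(p['tvec'])
    d=np.c_[n,np.ones(len(n))]@Rm
    return c+d*((z-c[2])/d[:,2])[:,None]
def tobox(X): return R.from_euler('z',-r.x[2]).apply(X-[r.x[0],r.x[1],0])
for k in viewer.outline_of('memory_stick',p):
    m=k['mask']; ys,xs=np.nonzero(m)
    rect=cv2.minAreaRect(np.c_[xs,ys].astype(np.float32)); c=cv2.boxPoints(rect)
    print(k['confidence'],rect, 'box frame of corners(z .080)',(tobox(plane(c,.080))*1e3).round(1).tolist(),'cent',(tobox(plane([rect[0]],.080))*1e3).round(1))
b=viewer.outline_of('media_box',p)[0]['mask']
im=p['img'].copy()
cs,_=cv2.findContours(b.astype(np.uint8),0,1); cv2.drawContours(im,cs,-1,(0,255,0),1)
for q in proj(W(r.x,M)): cv2.circle(im,tuple(int(a) for a in q.round()),2,(255,0,0),-1)
cv2.imwrite('pics/fit.png',cv2.resize(im[40:290,260:560,::-1],None,fx=2.4,fy=2.4))
```

```text
[ 0.5926898  -0.07927552] -3.803923316908404
[[-0.2, 0.2], [0.6, 4.0], [0.9, -1.8], [1.5, -1.3], [-2.3, 3.7], [-1.7, -0.2]]
0.97 ((327.5899658203125, 171.86997985839844), (18.950462341308594, 52.75017166137695), 8.13010311126709) box frame of corners(z .080) [[-71.9, -39.7, 80.0], [-68.9, 15.4, 80.0], [-49.5, 14.0, 80.0], [-51.7, -41.4, 80.0]] cent [[-60.5 -12.5  80. ]]
0.81 ((187.8200225830078, 110.76001739501953), (46.200008392333984, 14.400002479553223), 53.130104064941406) box frame of corners(z .080) [[-225.6, 54.3, 80.0], [-214.0, 63.1, 80.0], [-185.7, 28.2, 80.0], [-197.3, 19.0, 80.0]] cent [[-205.7   41.3   80. ]]
```

View pics/fit.png

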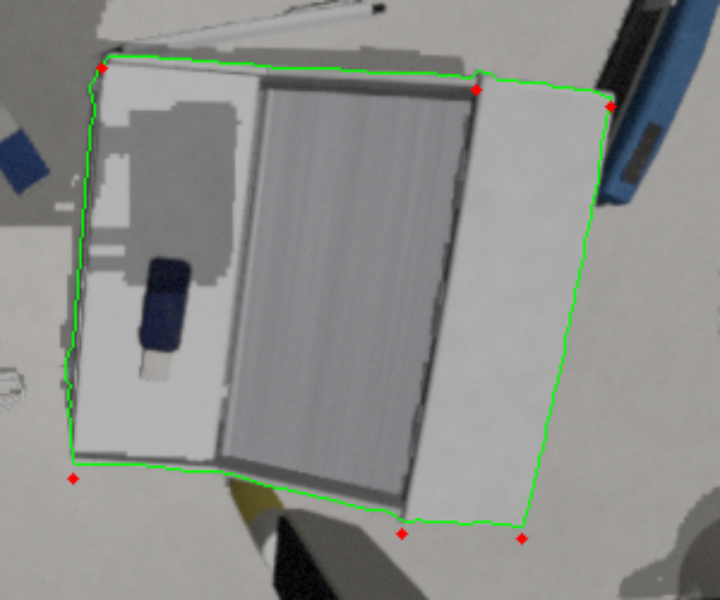

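The fitted points sit low on the right-hand corners. I'll refit using corners read from this enlargement.

Run:
```python
from h import *
from scipy.optimize import least_squares
p=viewer.read_camera('wrist')
K=p['intrinsics'];k1=p['k1']
D=np.array([k1,0,0,0,0])
def proj(X): return cv2.projectPoints(np.array(X,float).reshape(-1,1,3),p['rvec'],p['tvec'],K,D)[0][:,0]
M=np.array([[-95,88,82],[-95,-88,82],[41,88,126],[95,88,126],[41,-88,126],[95,-88,126],[-30,-84,82]])/1e3
P=np.array([[105,58],[73,460],[478,77],[612,97],[405,517],[523,526],[220,463]])/2.4+[260,40]
def W(v,M): return R.from_euler('z',v[2]).apply(M)+[v[0],v[1],0]
r=least_squares(lambda v:(proj(W(v,M))-P).ravel(),[.594,-.072,0],loss='soft_l1')
print(r.x.tolist(),np.degrees(r.x[2]));print((proj(W(r.x,M))-P).round(1).tolist())
np.save('box.npy',r.x)
def plane(uv,z):
    n=cv2.undistortPoints(np.array(uv,float).reshape(-1,1,2),K,D)[:,0]
    Rm=R.from_rotvec(np.ravel(p['rvec'])).as_matrix(); c=-Rm.T@np.ravel(p['tvec'])
    d=np.c_[n,np.ones(len(n))]@Rm
    return c+d*((z-c[2])/d[:,2])[:,None]
def tobox(X): return R.from_euler('z',-r.x[2]).apply(X-[r.x[0],r.x[1],0])
u=np.array([[170,258],[156,380],[150,258],[190,262],[178,350],[139,348]])/2.4+[260,40]
print('stick ends,body corners (box mm, z82)',(tobox(plane(u,.082))*1e3).round(1).tolist())
u=np.array([[260,78],[218,460],[90,62],[75,455]])/2.4+[260,40]
print('ledge end corners, front corners at z78',(tobox(plane(u,.078))*1e3).round(1).tolist())
```

```text
[0.5939400702345001, -0.07366984731989981, -0.06933415777605188] -3.972554616661931
[[-0.4, -1.7], [-0.1, 2.6], [0.9, -0.6], [0.6, -2.0], [-0.6, 1.7], [0.9, 0.4], [-1.3, 1.3]]
stick ends,body corners (box mm, z82) [[-60.7, 7.7, 82.0], [-61.5, -45.7, 82.0], [-69.2, 7.2, 82.0], [-52.0, 6.6, 82.0], [-53.3, -31.7, 82.0], [-70.3, -31.9, 82.0]]
ledge end corners, front corners at z78 [[-30.0, 83.7, 78.0], [-28.9, -82.4, 78.0], [-100.2, 84.8, 78.0], [-94.2, -84.0, 78.0]]
```

```bash
cat >> h.py <<'E'
def gobox(x,y,z):
    b=np.load('box.npy'); goto(R.from_euler('z',b[2]).apply([x/1e3,y/1e3,0])+[b[0],b[1],z/1e3],b[2])
def here():
    s=readout.read_state(); b=np.load('box.npy')
    print('TCP in box mm',(R.from_euler('z',-b[2]).apply(s['eef_pos']-[b[0],b[1],0])*1e3).round(1))
E
python3 -c "
from h import *
here();gobox(-34,-19,150)"
```

```text
TCP in box mm [-111.3  -26.6  297.3]
t 3.15 shift [0.0068 0.1939 0.3683] turn [ 0.0001 -0.      0.0402] | pos [ 0.4811 -0.0925  0.2973] w 0.0931 F [0.48 0.34 0.9 ]
```

{"name": "play_rows", "arguments": {"rows": "0.007 0.194 0.2 0 0 0.04 90; 0.007 0.194 0.36 0 0 0.04 90; 0.007 0.194 0.368 0 0 0.04 90; 0.007 0.194 0.368 0 0 0.04 90; 0.007 0.194 0.368 0 0 0.04 90"}}

```text
clock: 3.57
eef_pos: [0.5552, -0.0885, 0.1402]
tcp_rot: [-2.288, -2.137, 0.011]
wrist_force: [-1.0, 0.3, -2.1]
width: 0.0903
grip_force: 0.0
```

```bash
python3 -c "
from h import *
here();gobox(-34,-19,78.5)
p=viewer.read_camera('wrist');save(p,'w2.png')"
```

```text
TCP in box mm [-37.6 -17.5 140.2]
t 3.57 shift [-0.0041  0.0111  0.1542] turn [-0.0082 -0.0016  0.0006] | pos [ 0.5552 -0.0885  0.1402] w 0.0903 F [-0.99  0.34 -2.08]
```

View pics/w2.png

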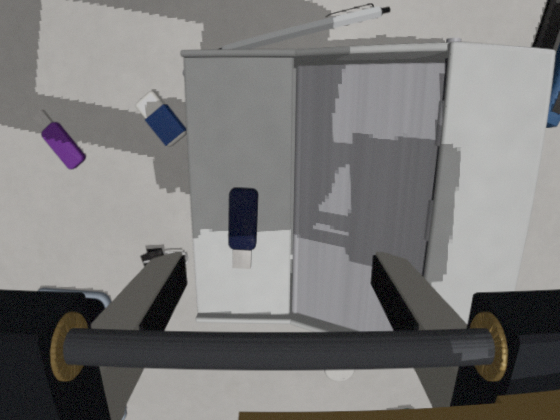

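The picture shows the stick at (243,228). The finger tips at (187,255) and (372,255) straddle it, with the leading one over the flap. I'll check that the arm has settled, then descend.

```bash
python3 -c "
from h import *
here();gobox(-34,-19,95)"
```

```text
TCP in box mm [-37.2 -17.8 144. ]
t 3.62 shift [-0.0031  0.0093  0.1223] turn [-0.0067 -0.0013  0.0007] | pos [ 0.5556 -0.0889  0.144 ] w 0.0901 F [-0.39  0.32  0.42]
```

{"name": "play_rows", "arguments": {"rows": "0 0 0.03 0 0 0 90; 0 0 0.06 0 0 0 90; 0 0 0.09 0 0 0 90; 0 0 0.115 0 0 0 90; 0 0 0.115 0 0 0 90"}}

```text
clock: 4.03
eef_pos: [0.5577, -0.0899, 0.1025]
tcp_rot: [-2.296, -2.143, 0.001]
wrist_force: [-1.2, -1.4, 0.8]
width: 0.0901
grip_force: 0.6
```

```bash
python3 -c "
from h import *
here();gobox(-34,-19,95)
p=viewer.read_camera('wrist');save(p,'w3.png');here();gobox(-34,-19,78.5)"
```

```text
TCP in box mm [-35.1 -18.7 102.5]
t 4.03 shift [-0.0007  0.0027  0.0188] turn [-0.001  -0.0001  0.0003] | pos [ 0.5577 -0.0899  0.1025] w 0.0901 F [-1.23 -1.39  0.83]
TCP in box mm [-34.8 -18.7 103.4]
t 4.08 shift [-0.0007  0.0022  0.0623] turn [-0.0009 -0.0001  0.0003] | pos [ 0.5579 -0.0899  0.1034] w 0.0896 F [-1.02 -0.18  1.73]
```

View pics/w3.png

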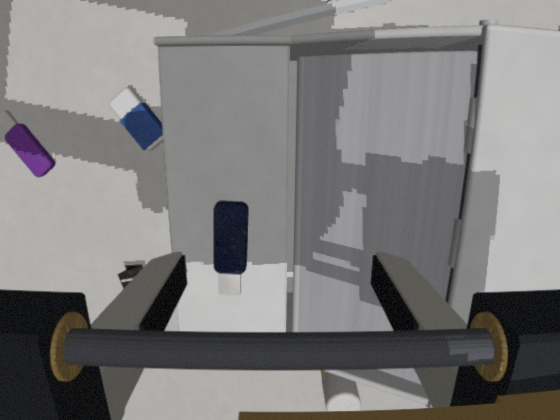

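The flap contact has begun. The trailing finger tip at (187,255) is clear of the stick, which is at (230,250). I'll go down to ledge level.

{"name": "play_rows", "arguments": {"rows": "0 0 0.02 0 0 0 90; 0 0 0.035 0 0 0 90; 0 0 0.05 0 0 0 90; 0 0 0.06 0 0 0 90; 0 0 0.06 0 0 0 90"}}

```text
clock: 4.5
eef_pos: [0.5579, -0.0898, 0.0787]
tcp_rot: [-2.295, -2.143, 0.002]
wrist_force: [-1.8, -0.8, 1.4]
width: 0.0895
grip_force: 1.2
```

```bash
python3 -c "
from h import *
here();p=viewer.read_camera('wrist');save(p,'w4.png');gobox(-34,-19,78.5)
print([np.round(d['location'],3) for d in viewer.mark_of('memory_stick',p)])
here();print(readout.read_state()['wrist_force'],readout.read_state()['grip_force'])"
```

```text
TCP in box mm [-34.9 -18.6  78.7]
t 4.55 shift [-0.001   0.0025  0.0012] turn [-0.0015 -0.0002  0.0004] | pos [ 0.5577 -0.0898  0.079 ] w 0.0896 F [-2.69 -0.2   0.27]
[array([ 0.529, -0.09 ,  0.077]), array([ 0.374, -0.025,  0.002])]
TCP in box mm [-35.  -18.6  79.1]
[-3.0135157   0.25750014 -0.53251721] 1.2150677852332592
```

View pics/w4.png

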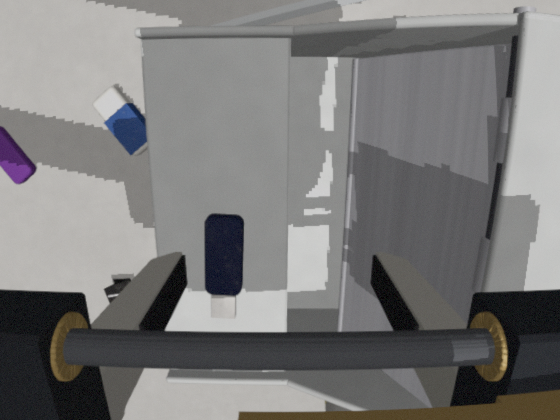

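The flap is held well open: its free edge is at px x≈350 and the ledge end at 288. The stick still lies on the ledge. Now I'll close the trailing finger while shifting forward, so the leading one stays put.

{"name": "play_rows", "arguments": {"rows": "0 0.004 0 0 0 0 87; 0 0.008 0 0 0 0 84; 0 0.012 0 0 0 0 81; 0 0.016 0 0 0 0 78; 0 0.02 0 0 0 0 75"}}

```text
clock: 5.02
eef_pos: [0.5668, -0.0905, 0.08]
tcp_rot: [-2.296, -2.144, 0.0]
wrist_force: [-3.6, -0.9, -1.6]
width: 0.0762
grip_force: 1.4
```

{"name": "play_rows", "arguments": {"rows": "0 0.004 0 0 0 0 72; 0 0.008 0 0 0 0 69; 0 0.012 0 0 0 0 66; 0 0.016 0 0 0 0 63; 0 0.02 0 0 0 0 60"}}

```text
clock: 5.43
eef_pos: [0.5749, -0.0911, 0.0801]
tcp_rot: [2.296, 2.144, 0.0]
wrist_force: [-3.2, 0.1, -1.0]
width: 0.0613
grip_force: 1.5
```

```bash
python3 -c "
from h import *
here();p=viewer.read_camera('wrist');save(p,'w5.png');
print([np.round(d['location'],3) for d in viewer.mark_of('memory_stick',p)])
gobox(-10,-19,78.5)"
```

```text
TCP in box mm [-17.8 -18.7  80.1]
[array([ 0.551, -0.085,  0.077])]
t 5.53 shift [-0.0008  0.0188  0.0043] turn [0.0004 0.     0.0004] | pos [ 0.5752 -0.0911  0.0802] w 0.0602 F [-3.04  0.69  1.33]
```

View pics/w5.png

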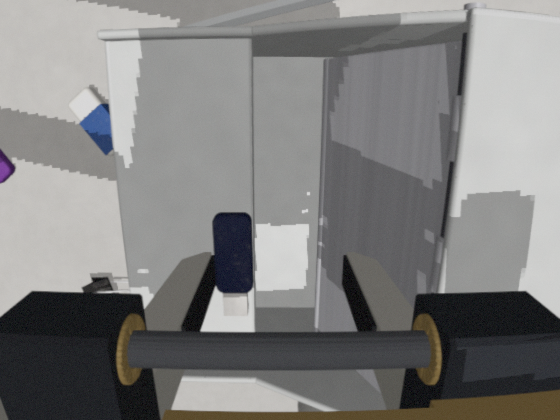

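The stick's front edge has reached the ledge end and it is still straight. I'll keep pushing.

{"name": "play_rows", "arguments": {"rows": "0 0.004 0.002 0 0 0 57; 0 0.007 0.003 0 0 0 54; 0 0.011 0.003 0 0 0 51; 0 0.014 0.003 0 0 0 48; 0 0.018 0.003 0 0 0 45"}}

```text
clock: 5.95
eef_pos: [0.5824, -0.0917, 0.0792]
tcp_rot: [2.296, 2.143, 0.001]
wrist_force: [-1.9, 0.3, 1.9]
width: 0.0459
grip_force: 1.4
```

{"name": "play_rows", "arguments": {"rows": "0 0.004 0 0 0 0 42; 0 0.007 0 0 0 0 39; 0 0.01 0 0 0 0 37; 0 0.01 0 0 0 0 37; 0 0.01 0 0 0 0 37"}}

```text
clock: 6.37
eef_pos: [0.586, -0.0919, 0.0789]
tcp_rot: [2.296, 2.144, -0.0]
wrist_force: [-1.9, 0.4, 2.6]
width: 0.037
grip_force: 1.2
```

```bash
python3 -c "
from h import *
here();p=viewer.read_camera('wrist');save(p,'w6.png');
print([np.round(d['location'],3) for d in viewer.mark_of('memory_stick',p)])
gobox(-10,-19,150)"
```

```text
TCP in box mm [ -6.7 -18.8  78.9]
[array([ 0.575, -0.09 ,  0.019])]
t 6.47 shift [-0.0007 -0.008  -0.178 ] turn [-0.      0.      0.0004] | pos [ 0.5859 -0.0919  0.0788] w 0.0368 F [-1.55 -0.11  3.33]
```

View pics/w6.png

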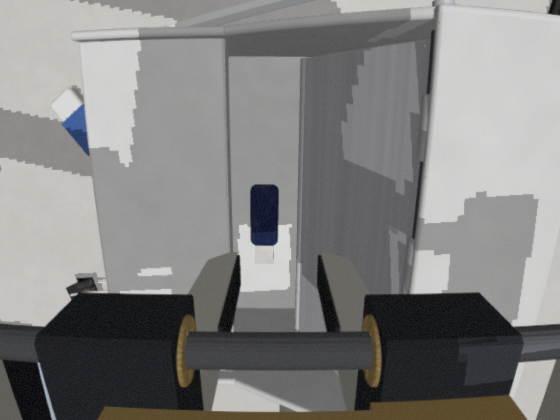

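The stick lies on the box floor at (264,215) and the flap is still held. Now straight up.

{"name": "play_rows", "arguments": {"rows": "0 0 -0.03 0 0 0 37; 0 0 -0.06 0 0 0 37; 0 0 -0.1 0 0 0 37; 0 0 -0.14 0 0 0 37; 0 0 -0.2 0 0 0 37"}}

```text
clock: 6.88
eef_pos: [0.5853, -0.0917, 0.1594]
tcp_rot: [-2.296, -2.143, 0.001]
wrist_force: [-0.1, 0.6, -1.1]
width: 0.0372
grip_force: 0.0
```

{"name": "play_rows", "arguments": {"rows": "0 0 -0.1 0 0 0 37; 0 0 -0.18 0 0 0 37; 0 0 -0.18 0 0 0 37; 0 0 -0.18 0 0 0 37; 0 0 -0.18 0 0 0 37"}}

```text
clock: 7.3
eef_pos: [0.5861, -0.0919, 0.2315]
tcp_rot: [2.296, 2.143, 0.001]
wrist_force: [0.3, -0.7, -0.7]
width: 0.0371
grip_force: 0.0
```

```bash
python3 -c "
from h import *
here();p=viewer.read_camera('wrist');save(p,'w7.png');print(readout.read_state()['wrist_force'])
for n in ['flap_edge','memory_stick']: print(n,[np.round(d['location'],3) for d in viewer.mark_of(n,p)])"
```

```text
TCP in box mm [ -6.6 -18.7 231.5]
[-0.48421237 -1.12980487 -0.39549471]
flap_edge [array([ 0.571, -0.068,  0.079])]
memory_stick [array([ 0.373, -0.022, -0.   ]), array([ 0.596, -0.073,  0.001]), array([ 0.637, -0.076,  0.123])]
```

View pics/w7.png

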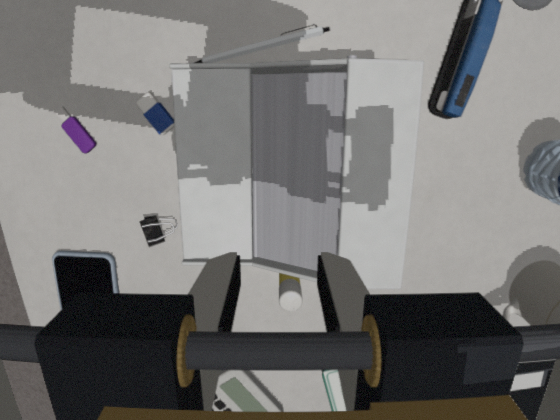

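The flap is shut, with its edge at the ledge end near px (252,160). The ledge is empty, the bystanders are where they were, and the arm is clear.

```bash
python3 -c "
from h import *
print(order.finish_job())"
```

```text
the job is handed in; nothing more can be done
None
```

The memory stick was pushed over the ledge's end and landed on the box floor while the flap was held open; the flap then closed by itself, nothing else was seen to move, and the job is handed in (no verdict was returned).

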